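# Sweep the brass bosses into the bench catch

## Task

Tidy the leatherworker's bench: with closed fingers, sweep the three brass bosses along the bench top into the three-sided wooden catch through its open side, so that all three lie flat and wholly inside it. Only push them, gently: never pinch them, pick them up, tip them over or jam them hard against anything, and leave the thread spool, the dye jar and the awl as they are.

Things in the scene. Friction and masses are not known exactly. Their poses are not given: they have to be found in the camera images.
- catch: low U-shaped fence of pale beech screwed fast to the bench, no floor (the bench is its floor). Inside 160 mm wide (its x, -80 to +80 mm) and 130 mm deep (its y, -65 to +65 mm); two side walls and a back wall, each 12 mm thick and 28 mm high. The whole side at its y = -65 mm is open, so bosses enter moving along its +y towards the back wall. Origin: centre of the inner area at bench level (z = 0). Its place and yaw change from run to run.
- boss1: one of three alike brass harness bosses: solid round discs 40 mm in diameter with a straight vertical rim 10 mm high and a shallow dome to 15 mm, 50 to 100 g, lying loose on the bench dome up. Origin: centre of the underside, on the bench (z = 0); z up. It stops where it is left, it does not roll or glide on.
- boss2: one of three alike brass harness bosses: solid round discs 40 mm in diameter with a straight vertical rim 10 mm high and a shallow dome to 15 mm, 50 to 100 g, lying loose on the bench dome up. Origin: centre of the underside, on the bench (z = 0); z up. It stops where it is left, it does not roll or glide on.
- boss3: one of three alike brass harness bosses: solid round discs 40 mm in diameter with a straight vertical rim 10 mm high and a shallow dome to 15 mm, 50 to 100 g, lying loose on the bench dome up. Origin: centre of the underside, on the bench (z = 0); z up. It stops where it is left, it does not roll or glide on.
- spool: wooden thread spool with red thread, standing upright, 44 mm in diameter, 50 mm high, 100 g; it stands among the bosses and may be in the way. Origin: centre of the underside. To be left alone.
- dye: small amber glass dye jar with black cap and paper label, 40 mm in diameter, 60 mm high, 150 g, standing on the robot's right, near side. Origin: centre of the underside. To be left alone.
- awl: awl with brown wooden handle, lying on the far side, along its own x: handle from x = -75 to +15 mm, 22 mm wide and high, ferrule and 5 mm steel shaft on to x = +85 mm. Origin: on the bench, under the handle. To be left alone.
There are look-alikes about, which are no part of the job. Of the things shaped like the catch, the beech one is meant. What is shaped like the boss2 but turquoise is not meant.

How it is judged:
By the outcome, as a careful person would: the job done as asked, in the order asked, and still so for the second after the job is handed in, with the robot touching nothing.
It also fails if it takes over 67 s, if anything falls off the work surface, if the arm or the gripper's body presses on something with over 40 N, if the wrist force passes 120 N, or if a joint passes its speed limit or range.

## Robot

A 7-joint arm with a two-finger parallel gripper is mounted at the origin on the work surface. World frame = base frame: x ahead of the robot, y to its left, z up, the work surface at z = 0. Lengths are in m, angles in rad, forces in N, time in s.
With the tool pointing down it reaches from about 0.425 to 0.8 m from the base axis. Payload 8.3 kg.
Tool frame: the origin (TCP) lies at the centre of the arm's flange, where the gripper is bolted on; the fingertips stand 173 mm ahead of it and the grasp point (between the pads) lies 155 mm ahead of it; z points along the fingers, x is the direction in which the jaws open and shut, and the axes are right-handed (so a half turn about z gives the same grasp; the last joint's range is limited). The gripper opens to 85 mm and grips with 20 to 120 N. Pads are 22 mm wide; open, the fingers measure 114 mm over their backs; the gripper's body (76 mm by 85 mm) begins 54 mm behind the grasp point. The pads swing forward as they close: fully open they stand 13 mm farther back than shut.
Start: joints at [-1.369, 0.383, 0.016, 1.37, -0.006, 1.388, -0.046], TCP at [0.164, 0.603, 0.405] pointing down, gripper open.
Joint ranges: [-2.95, 2.95], [-0.25, 2.06], [-1.52, 1.56], [0.18, 2.33], [-1.44, 4.58], [0.02, 2.06], [-3.01, 3.01]. Speed limits (rad/s): [2.39, 2.39, 3.01, 3.01, 3.14, 3.14, 3.14].

## Interface

Orientations are given as a unit quaternion [w, x, y, z].
In Python, from plant import env gives the robot as it stands. The module is installed in compiled form; this text tells all that it offers.
- The arm moves only by the tool send_rows, never from a script. Its argument "increments" is a list of rows, each a list of 4 numbers: the shift along the tool's x, y, z in cm, then the turn about the tool's z in degrees. In form: [[x, y, z, twist], ...]. A call has 1 to 12 rows; each row shifts and turns the pose as measured when the row begins, along the tool's axes as they then stand; what a row does not reach is not made up. A row lasts 1/10 s, in which the tool goes at most 50 mm and 8.59 degrees, less where a joint would pass 70% of its speed; a pose out of reach is approached as far as the arm can. A call is refused whole if a number of a shift passes 5 or a number of a turn 8.59, either way. A call with a gripper value outside its range is refused whole. "fingers" is the opening in per cent of the stroke, from 0 (shut) to 100 (fully open), set as the call begins (left out, the last holds). The fingers move at their own pace and stop on an object; the grip force is fixed at half the most. Time passes only in rows, so rows that do not move let the fingers close. It gives the time, the measured TCP pose, the force and the opening at its end, in the units of the state.
- env.observe(): the state, without advancing time (a new reading comes with each control period).
- env.snapshot(name): name is "scene" or "top"; returns a dict with "color" (420x560x3 uint8, red, green, blue), "K" (3x3 intrinsics, pixels), "extrinsics" (4x4, takes a point from camera to world coordinates). Camera axes: x right, y down, z forward; pixel columns grow to the right and rows downward; lengths in m; the calibration is good to about 2 mm. A picture is of the moment at which its call begins. There is no depth.
- env.sign_off(): hands the job in, once; it reports no verdict.
The state is a dict: "time": time; "qpos": joint angles; "joint_vel": joint speeds; "effort": joint torques, N m; "position": TCP position; "eef_rot": TCP orientation; "contact_force": force on the tool from outside, world axes, zero at the start; "wrist_torque": the same for the moment, N m; "finger_gap": finger opening in m.
Only numpy, scipy, OpenCV 4.12 (cv2) and the standard library are available. Lean on these libraries where they do the work, as an engineer would, in place of code of your own. Each camera call takes 0.05 s, during which the arm holds its last target.

## Working session

There is one attempt and no reset: what is moved stays moved. The work goes in short steps, Python scripts to look and compute and a tool call to move; the robot and the scene stay as the last step left them, time stands still between calls to the robot, and variables do not carry over. Pictures are saved under pics/ and viewed, and the job is handed in when it is done.

Besides the shell and the picture viewer there is one more tool, called as name([rows], argument=value, ...), one row to a line, values as JSON. send_rows: Moves the arm, as the interface text tells. Its arguments: {"type":"object","properties":{"increments":{"type":"array","items":{"type":"array","items":{"type":"number"}}},"fingers":{"type":"number"}},"required":["increments"]}

```bash
mkdir -p pics
cat > h.py <<'E'
import numpy as np,cv2
from plant import env
def snap(n,name):
    s=env.snapshot(n); cv2.imwrite(f'pics/{name}.png',s['color'][:,:,::-1]); np.savez(f'pics/{name}.npz',**{k:np.array(s[k]) for k in('color','K','extrinsics')}); return s
def ray(s,u,v,z):
    K=np.array(s['K']);T=np.array(s['extrinsics'])
    d=T[:3,:3]@np.linalg.solve(K,[u,v,1.]);o=T[:3,3];return o+d*(z-o[2])/d[2]
def proj(s,p):
    K=np.array(s['K']);T=np.array(s['extrinsics'])
    c=K@(T[:3,:3].T@(np.array(p)-T[:3,3]));return c[:2]/c[2]
E
python3 - <<'E'
from h import *
for n in('scene','top'):
    s=snap(n,n+'0');print(n,s['K'].round(1).tolist(),s['extrinsics'].round(3).tolist())
o=env.observe();print({k:np.round(v,3).tolist() for k,v in o.items()})
E
```

```text
scene [[389.2, 0.0, 278.9], [0.0, 389.2, 210.3], [0.0, 0.0, 1.0]] [[-0.412, 0.779, -0.473, 1.072], [0.911, 0.348, -0.22, 0.296], [-0.007, -0.521, -0.853, 0.925], [0.0, 0.0, 0.0, 1.0]]
top [[529.2, 0.0, 280.2], [0.0, 529.2, 224.9], [0.0, 0.0, 1.0]] [[0.001, -0.991, 0.136, 0.44], [-1.0, -0.0, 0.009, 0.07], [-0.009, -0.136, -0.991, 1.175], [0.0, 0.0, 0.0, 1.0]]
{'time': 0.1, 'qpos': [-1.369, 0.384, 0.016, 1.371, -0.006, 1.388, -0.046], 'joint_vel': [-0.0, -0.004, 0.0, -0.002, 0.0, -0.002, 0.0], 'effort': [0.004, -62.914, 0.848, -37.276, 0.017, 0.011, -0.0], 'position': [0.163, 0.603, 0.404], 'eef_rot': [0.001, 0.794, 0.608, -0.001], 'contact_force': [0.124, -0.44, -0.078], 'wrist_torque': [-0.022, -0.021, -0.073], 'finger_gap': 0.085}
```

View pics/top0.png

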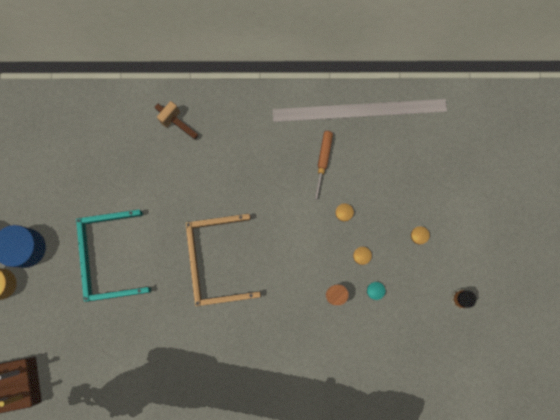

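View pics/scene0.png

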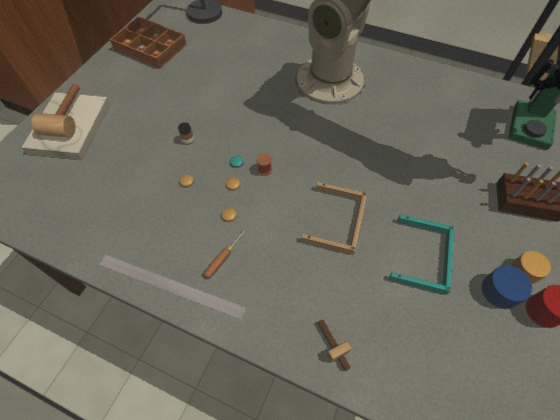

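Top view: beech catch at about (220,260), with its open side to the right (towards −y). The brass bosses are at (345,212), (362,256) and (420,235). Look-alikes are the turquoise catch (110,255) and the turquoise disc (376,290). The spool is at (338,294), dye jar at (465,298) and awl at (323,160). I'll check the choice in one crop and measure.

Run:
```python
from h import *
class D(dict):pass
def ld(n): return dict(np.load(f'pics/{n}.npz'))
for n in('top0','scene0'):
    s=ld(n);hsv=cv2.cvtColor(s['color'],cv2.COLOR_RGB2HSV)
    for nm,lo,hi in(('orange',(8,130,90),(25,255,255)),('turq',(80,120,60),(95,255,255)),('red',(0,110,50),(9,255,255))):
        m=cv2.inRange(hsv,lo,hi)
        k,l,st,c=cv2.connectedComponentsWithStats(m)
        for i in range(1,k):
            if st[i,4]>40: 
                p=ray(s,*c[i],.007);print(n,nm,c[i].round(1),st[i].tolist(),p[:2].round(4))
s=ld('top0');c=s['color'][120:320,170:490,::-1];cv2.imwrite('pics/crop.png',cv2.resize(c,None,fx=2.5,fy=2.5,interpolation=cv2.INTER_CUBIC))
```

```text
top0 orange [324.6 151.2] [319, 132, 13, 41, 314] [ 0.7685 -0.0197]
top0 orange [344.1 212.1] [336, 204, 17, 17, 221] [ 0.6287 -0.0618]
top0 orange [419.7 235. ] [411, 227, 18, 17, 232] [ 0.5772 -0.2282]
top0 orange [362.  255.3] [354, 247, 17, 17, 227] [ 0.532  -0.0999]
top0 orange [  2.1 282.4] [0, 270, 6, 26, 118] [0.4717 0.694 ]
top0 orange [336.9 294.6] [327, 285, 21, 20, 318] [ 0.446  -0.0432]
top0 orange [ 15.9 364.6] [7, 361, 18, 8, 57] [0.2952 0.6511]
top0 orange [ 13.9 379.5] [0, 373, 27, 13, 146] [0.2641 0.6531]
top0 orange [ 12.2 389.9] [0, 387, 27, 8, 77] [0.2424 0.6553]
top0 orange [ 13.9 404.5] [0, 398, 29, 13, 191] [0.2121 0.6496]
top0 turq [ 98.4 253.9] [77, 210, 65, 91, 1004] [0.5347 0.484 ]
top0 turq [375.8 290.3] [367, 282, 18, 17, 232] [ 0.4554 -0.1283]
scene0 orange [147.1  42.9] [110, 25, 74, 34, 493] [ 0.0935 -0.6976]
scene0 orange [34.4 77.8] [14, 53, 37, 47, 325] [ 0.4169 -0.9494]
scene0 orange [67.3 99.1] [57, 85, 22, 30, 182] [ 0.4544 -0.7717]
scene0 orange [263.7 159.2] [257, 154, 14, 12, 125] [ 0.4185 -0.0566]
scene0 orange [186.2 180.1] [180, 175, 13, 11, 112] [ 0.5799 -0.2293]
scene0 orange [232.8 183.1] [227, 178, 13, 11, 114] [ 0.5342 -0.1006]
scene0 orange [228.6 214.1] [222, 208, 14, 13, 130] [ 0.6314 -0.0621]
scene0 orange [217.6 261.1] [204, 246, 28, 31, 221] [ 0.7669 -0.0215]
scene0 orange [535.  264.3] [520, 251, 30, 32, 600] [0.4451 0.7176]
scene0 turq [236.5 160.8] [231, 156, 12, 11, 101] [ 0.457  -0.1288]
scene0 turq [434.6 255.3] [399, 215, 55, 76, 651] [0.5239 0.4806]
scene0 red [264.4 168.9] [258, 164, 13, 10, 89] [ 0.4505 -0.0392]
scene0 red [545.4 306.6] [526, 285, 34, 43, 1080] [0.5496 0.7512]
```

View pics/crop.png

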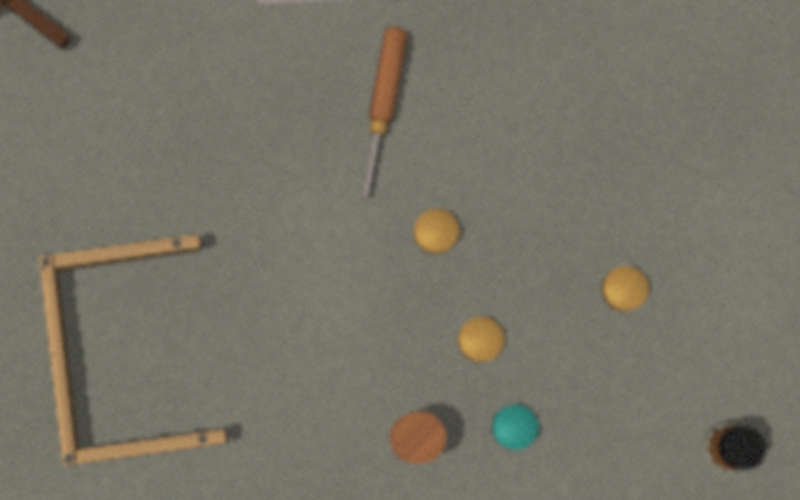

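Run:
```python
from h import *
s=dict(np.load('pics/top0.npz'));hsv=cv2.cvtColor(s['color'],cv2.COLOR_RGB2HSV)
P={k:ray(s,*v,.028)[:2] for k,v in dict(bf=(188,223.5),bn=(197.2,303.5),of=(250,216.4),on=(260,294.4)).items()}
print({k:v.round(4) for k,v in P.items()}, 'back len',np.linalg.norm(P['bf']-P['bn']),np.linalg.norm(P['of']-P['bf']))
m=cv2.inRange(hsv[:,:280],(8,70,90),(25,255,255));m[:200]=0;m[320:]=0;m[:,:180]=0
c=max(cv2.findContours(m,0,2)[0],key=cv2.contourArea)[:,0].astype(float)
q=np.array([ray(s,*p,.028)[:2] for p in c])
r=cv2.minAreaRect((q*1000).astype(np.float32));print(r);print(cv2.boxPoints(r))
print('awl tip',ray(s,317,198,.008)[:2],'spool',ray(s,336.9,294.6,.05)[:2])
o=env.observe()
from scipy.spatial.transform import Rotation as R
w,x,y,z=o['eef_rot'];M=R.from_quat([x,y,z,w]).as_matrix();print(M.round(3))
```

```text
{'bf': array([0.5999, 0.2827]), 'bn': array([0.4265, 0.2586]), 'of': array([0.6157, 0.1469]), 'on': array([0.4461, 0.1238])} back len 0.17506485568480737 0.13671811192495287
((522.0950927734375, 206.45838928222656), (184.9058837890625, 143.7471160888672), 7.838722229003906)
[[420.70355 265.05115]
 [440.30853 122.64722]
 [623.48663 147.86563]
 [603.88165 290.26956]]
awl tip [ 0.66043245 -0.0014966 ] spool [ 0.44577626 -0.03914416]
[[ 0.262  0.965 -0.   ]
 [ 0.965 -0.262 -0.002]
 [-0.002  0.    -1.   ]]
```

A line of candidates: brass discs (345,212), (362,256) and (420,235) are meant; the turquoise disc (376,290), turquoise catch (110,255) and amber pot (2,282) are not. The two views agree within 3 mm. Catch centre is (0.523, 0.2005) with yaw 7.8°, and its outer size measures 185×144 mm against a stated 184×142.

Closing the fingers and aligning the tool x axis with catch +y.

send_rows([
  [0,0,0,-8],
  [0,0,0,-8],
  [0,0,0,-7],
  [0,0,0,0],
], fingers=0)

```text
time: 0.5
position: [0.1633, 0.6027, 0.4013]
eef_rot: [0.002, 0.652, 0.758, -0.003]
contact_force: [0.4, 0.3, 0.6]
finger_gap: 0.0283
```

```bash
cat >> h.py <<'E'
from scipy.spatial.transform import Rotation as R
O=np.array([.5229,.2005]);cy=np.array([-.136,.9907]);cx=np.array([.9907,.136])
def cf(p): d=np.array(p)[:2]-O; return np.array([d@cx,d@cy])*1000
def stat():
    o=env.observe();w,x,y,z=o['eef_rot'];M=R.from_quat([x,y,z,w]).as_matrix()
    print('t',round(o['time'],2),'pos',np.round(o['position'],4),'catch mm',cf(o['position']).round(1),'xang',np.degrees(np.arctan2(M[1,0],M[0,0])).round(2),'zax',M[:,2].round(3),'F',np.round(o['contact_force'],1),'gap',round(float(o['finger_gap']),4))
    return M,o
def go(x,y,z=None):
    M,o=stat();t=O+cx*x/1000+cy*y/1000
    d=np.array([*(t-np.array(o['position'])[:2]),(z-o['position'][2]) if z else 0]);print('need cm tool',(M.T@d*100).round(2))
E
python3 -c "
from h import *
go(76,-325,.3)"
```

```text
t 0.5 pos [0.1633 0.6027 0.4013] catch mm [-301.5  447.4] xang 98.64 zax [-0.001 -0.006 -1.   ] F [0.4 0.3 0.6] gap 0.0283
need cm tool [-77.71  36.66  10.51]
```

send_rows([
  [-4,2,0,0],
  [-4,2,0,0],
  [-4,2,0,0],
  [-4,2,0,0],
  [-4,2,0,0],
  [-4,2,0,0],
  [-4,2,0,0],
  [-4,2,0,0],
  [-4,2,0,0],
  [-4,2,0,0],
  [-4,2,0,0],
  [0,0,0,0],
])

```text
time: 1.7
position: [0.4467, 0.1785, 0.3991]
eef_rot: [0.0, 0.67, 0.743, -0.005]
contact_force: [-0.7, -0.1, 0.2]
finger_gap: -0.0004
```

```bash
python3 -c "
from h import *
go(76,-325,.3)"
```

```text
t 1.7 pos [0.4467 0.1785 0.3991] catch mm [-78.5 -11.5] xang 95.91 zax [-0.006 -0.008 -1.   ] F [-0.7 -0.1  0.2] gap -0.0004
need cm tool [-30.75  16.55  10.01]
```

send_rows([
  [-4,2,1,-2],
  [-4,2,1,0],
  [-4,2,1,0],
  [-4,2,1,0],
  [-4,2,1,0],
  [-4,2,1,0],
  [-4,2,1,0],
  [-2,2,1,0],
  [0,0,0,0],
  [0,0,0,0],
])

```text
time: 2.7
position: [0.6469, -0.1041, 0.314]
eef_rot: [-0.002, 0.668, 0.744, -0.005]
contact_force: [-0.2, -0.7, -0.1]
finger_gap: 0.0005
```

```bash
python3 -c "
from h import *
go(76,-325,.181)
snap('top','t1');snap('scene','s1')"
```

```text
t 2.7 pos [ 0.6469 -0.1041  0.314 ] catch mm [  81.4 -318.6] xang 96.19 zax [-0.009 -0.005 -1.   ] F [-0.2 -0.7 -0.1] gap 0.0005
need cm tool [-0.6 -0.4 13.3]
```

View pics/s1.png

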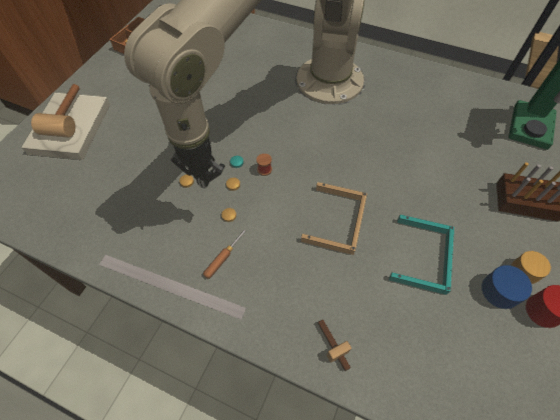

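The scene shows the closed gripper above the bench between the bosses, with nothing disturbed. Boss A is at (229,214). Lowering behind it.

send_rows([
  [-0.8,-0.3,3,-1.6],
  [0,0,3,0],
  [0,0,3,0],
  [0,0,2,0],
  [0,0,1,0],
  [0,0,0,0],
])

```text
time: 3.4
position: [0.6438, -0.1017, 0.1977]
eef_rot: [0.0, 0.653, 0.757, 0.001]
contact_force: [0.5, 0.5, 0.7]
finger_gap: 0.0002
```

```bash
cat >> h.py <<'E'
def tip():
    M,o=stat();t=np.array(o['position'])+.173*M[:,2];print('tip world',t.round(4),'tip catch',cf(t).round(1));return t
def bosses(name='x'):
    for n in('top','scene'):
        s=snap(n,name+n);hsv=cv2.cvtColor(s['color'],cv2.COLOR_RGB2HSV);m=cv2.inRange(hsv,(8,130,90),(25,255,255))
        k,l,st,c=cv2.connectedComponentsWithStats(m)
        for i in range(1,k):
            p=ray(s,*c[i],.007)
            if st[i,4]>30 and .4<p[0]<.68 and -.3<p[1]<.3: print(n,c[i].round(0),st[i,4],'world',p[:2].round(4),'catch',cf(p).round(1))
E
python3 -c "
from h import *
tip();bosses('a')"
```

```text
t 3.4 pos [ 0.6438 -0.1017  0.1977] catch mm [  78.7 -315.8] xang 98.4 zax [ 0.002  0.002 -1.   ] F [0.5 0.5 0.7] gap 0.0002
tip world [ 0.6442 -0.1014  0.0247] tip catch [  79.1 -315.6]
top [344. 213.] 187 world [ 0.6264 -0.0612] catch [  66.9 -273.3]
top [423. 235.] 129 world [ 0.5764 -0.2354] catch [  -6.3 -439.1]
scene [264. 159.] 125 world [ 0.4186 -0.0567] catch [-138.3 -240.6]
scene [183. 180.] 37 world [ 0.5843 -0.2372] catch [   1.3 -442. ]
scene [233. 183.] 117 world [ 0.5344 -0.1003] catch [ -29.5 -299.6]
scene [229. 214.] 133 world [ 0.6317 -0.062 ] catch [  72.1 -274.9]
```

```bash
python3 -c "
import cv2
cv2.imwrite('pics/c1.png',cv2.resize(cv2.imread('pics/ascene.png')[120:270,130:330],None,fx=4,fy=4,interpolation=2))"
```

```text
(no output)
```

View pics/c1.png

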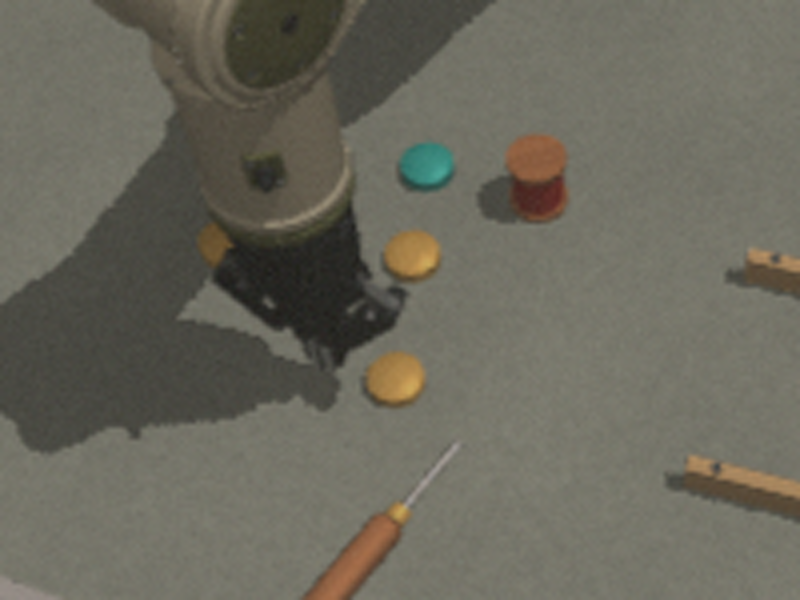

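Clearance to the boss is about 6 mm. I'll twist 8° so the face points at the lane, align, and drop the tips to about 5 mm above the bench.

send_rows([
  [-0.3,-0.3,0,-8],
  [0,0,1,0],
  [0,0,0.9,0],
  [0,0,0,0],
])

```text
time: 3.9
position: [0.6442, -0.1052, 0.1844]
eef_rot: [0.005, 0.6, 0.8, 0.004]
contact_force: [-0.2, -1.0, -0.0]
finger_gap: -0.0
```

```bash
python3 -c "
from h import *
tip()"
```

```text
t 3.9 pos [ 0.6442 -0.1052  0.1844] catch mm [  78.6 -319.3] xang 106.25 zax [ 0.013  0.001 -1.   ] F [-0.2 -1.  -0. ] gap -0.0
tip world [ 0.6464 -0.105   0.0115] tip catch [  80.9 -319.4]
```

send_rows([
  [0,-0.3,0.4,0],
  [0.5,0,0.2,0],
  [0.5,0,0,0],
  [0.7,0,0,0],
  [1,0,0,0],
  [0,0,0,0],
])

```text
time: 4.5
position: [0.6334, -0.0773, 0.178]
eef_rot: [0.005, 0.602, 0.799, 0.004]
contact_force: [-0.1, 0.0, 0.6]
finger_gap: -0.0002
```

```bash
python3 -c "
from h import *
tip();bosses('b')"
```

```text
t 4.5 pos [ 0.6334 -0.0773  0.178 ] catch mm [  71.7 -290.3] xang 106.0 zax [ 0.013  0.001 -1.   ] F [-0.1  0.   0.6] gap -0.0002
tip world [ 0.6357 -0.0772  0.005 ] tip catch [  74.  -290.4]
top [335. 218.] 31 world [ 0.6143 -0.0419] catch [  57.6 -252.6]
top [420. 235.] 218 world [ 0.5771 -0.2285] catch [  -4.6 -432.4]
scene [264. 159.] 125 world [ 0.4186 -0.0564] catch [-138.3 -240.4]
scene [186. 180.] 91 world [ 0.5804 -0.2288] catch [  -1.4 -433.1]
scene [234. 183.] 82 world [ 0.5317 -0.0963] catch [ -31.6 -295.3]
scene [234. 215.] 123 world [ 0.6279 -0.0477] catch [  70.2 -260.1]
```

Boss A moves centred ahead of the fingers (scene pixel 234,215), with negligible force. Continuing.

send_rows([
  [1,0,0,-1.5],
  [1,0,0,0],
  [1,0,0,0],
  [1,0,0,0],
  [1,0,0,0],
  [1,0,0,0],
  [1,0,0,0],
  [1,0,0,0],
  [0,0,0,0],
])

```text
time: 5.5
position: [0.6077, 0.0043, 0.1784]
eef_rot: [0.006, 0.591, 0.807, 0.004]
contact_force: [0.1, 0.5, 0.4]
finger_gap: 0.0001
```

```bash
python3 -c "
from h import *
tip();bosses('c')"
```

```text
t 5.5 pos [0.6077 0.0043 0.1784] catch mm [  57.3 -206. ] xang 107.57 zax [ 0.015 -0.    -1.   ] F [0.1 0.5 0.4] gap 0.0001
tip world [0.6103 0.0042 0.0054] tip catch [  59.9 -206.4]
top [420. 235.] 225 world [ 0.5773 -0.2286] catch [  -4.4 -432.5]
top [363. 255.] 210 world [ 0.5319 -0.1012] catch [ -32.1 -300.1]
scene [268. 159.] 39 world [ 0.4126 -0.0457] catch [-142.8 -228.9]
scene [186. 180.] 94 world [ 0.5801 -0.2299] catch [  -1.9 -434.1]
scene [230. 184.] 57 world [ 0.5407 -0.106 ] catch [ -24.1 -306.1]
scene [264. 219.] 117 world [0.6039 0.0337] catch [  57.5 -176.3]
```

send_rows([
  [1,0,0,0],
  [1,0,0,0],
  [1,0,0,0],
  [1,0,0,0],
  [1,0,0,0],
  [1,0,0,0],
  [1,0,0,0],
  [1,0,0,0],
  [0,0,0,0],
])

```text
time: 6.5
position: [0.5824, 0.0843, 0.1784]
eef_rot: [0.008, 0.592, 0.806, 0.004]
contact_force: [0.4, 1.0, 0.8]
finger_gap: -0.0001
```

```bash
python3 -c "
from h import *
tip();bosses('d')"
```

```text
t 6.5 pos [0.5824 0.0843 0.1784] catch mm [  43.1 -123.2] xang 107.37 zax [ 0.017 -0.002 -1.   ] F [0.4 1.  0.8] gap -0.0001
tip world [0.5853 0.0838 0.0054] tip catch [  45.9 -124.1]
top [420. 235.] 232 world [ 0.5773 -0.2283] catch [  -4.4 -432.2]
top [362. 255.] 209 world [ 0.5319 -0.0999] catch [ -31.9 -298.8]
top [337. 295.] 316 world [ 0.446  -0.0433] catch [-109.3 -231. ]
scene [262. 159.] 86 world [ 0.4219 -0.0619] catch [-135.7 -246.2]
scene [186. 180.] 114 world [ 0.5802 -0.2293] catch [  -1.7 -433.5]
scene [233. 183.] 99 world [ 0.5343 -0.1006] catch [ -29.6 -299.8]
scene [295. 222.] 116 world [0.5798 0.113 ] catch [ 44.4 -94.4]
```

send_rows([
  [-0.8,0,0,0],
  [0,-0.2,0,8.5],
  [0,0,0,0.5],
  [1,0,0,0],
  [1,0,0,0],
  [1,0,0,0],
  [1,0,0,0],
  [1,0,0,0],
  [1,0,0,0],
  [0,0,0,0],
])

```text
time: 7.6
position: [0.5742, 0.1361, 0.1773]
eef_rot: [0.007, 0.652, 0.758, 0.004]
contact_force: [0.3, -0.2, 0.7]
finger_gap: 0.0
```

```bash
python3 -c "
from h import *
tip();bosses('e')"
```

```text
t 7.6 pos [0.5742 0.1361 0.1773] catch mm [ 42.  -70.8] xang 98.58 zax [ 0.016 -0.004 -1.   ] F [ 0.3 -0.2  0.7] gap 0.0
tip world [0.5769 0.1353 0.0044] tip catch [ 44.7 -71.9]
top [420. 235.] 230 world [ 0.5773 -0.2281] catch [  -4.4 -432. ]
top [362. 255.] 214 world [ 0.5319 -0.0995] catch [ -31.9 -298.4]
top [336. 295.] 297 world [ 0.4455 -0.0423] catch [-109.7 -230. ]
scene [265. 159.] 97 world [ 0.4171 -0.0524] catch [-139.2 -236.2]
scene [186. 180.] 112 world [ 0.58   -0.2293] catch [  -1.9 -433.6]
scene [232. 183.] 86 world [ 0.5352 -0.1009] catch [ -28.8 -300.3]
scene [314. 227.] 120 world [0.5729 0.1667] catch [ 44.9 -40.3]
```

send_rows([
  [1,0,0,0],
  [1,0,0,0],
  [1,0,0,0],
  [1,0,0,0],
  [1,0,0,0],
  [1,0,0,0],
  [0.7,0,0,0],
  [0,0,0,0],
])

```text
time: 8.5
position: [0.5642, 0.2051, 0.1771]
eef_rot: [0.008, 0.654, 0.757, 0.003]
contact_force: [0.0, -1.5, 2.2]
finger_gap: -0.0
```

```bash
python3 -c "
from h import *
tip();bosses('f')
import cv2
cv2.imwrite('pics/c2.png',cv2.resize(cv2.imread('pics/fscene.png')[120:270,250:450],None,fx=3,fy=3,interpolation=2))"
```

```text
t 8.5 pos [0.5642 0.2051 0.1771] catch mm [41.5 -1.1] xang 98.37 zax [ 0.017 -0.006 -1.   ] F [ 0.  -1.5  2.2] gap -0.0
tip world [0.5671 0.204  0.0042] tip catch [44.3 -2.5]
top [420. 235.] 230 world [ 0.5773 -0.2283] catch [  -4.4 -432.2]
top [362. 255.] 224 world [ 0.5322 -0.0999] catch [ -31.6 -298.9]
top [337. 295.] 289 world [ 0.4457 -0.0427] catch [-109.5 -230.5]
scene [186. 180.] 111 world [ 0.5798 -0.2295] catch [  -2.2 -433.7]
scene [233. 183.] 113 world [ 0.5345 -0.1012] catch [ -29.5 -300.5]
scene [339. 233.] 121 world [0.5641 0.2354] catch [45.5 29. ]
```

View pics/c2.png

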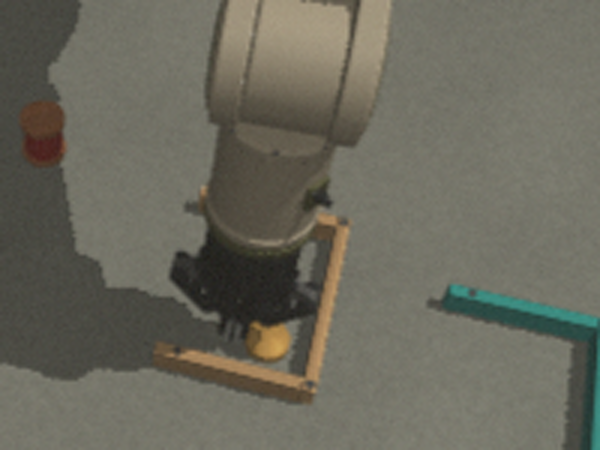

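Boss A sits at catch (45, 29) mm, wholly inside (scene pixel 339,233). Backing off, lifting, and going behind boss B.

send_rows([
  [-1,0,0,0],
  [-1,0,-2,0],
  [-1,-0.5,-4,0],
  [-4,-1,-3,0],
  [-4,-1,0,0],
  [-4,-1,0,0],
  [-4,-1,0,0],
  [-4,-1,0,0],
  [-4,-1,0,0],
  [-4,-0.8,0,0],
  [-3,0,0,0],
  [0,0,0,0],
])

```text
time: 9.8
position: [0.533, -0.1663, 0.2703]
eef_rot: [0.008, 0.657, 0.754, 0.001]
contact_force: [-0.3, -1.1, 0.6]
finger_gap: 0.0002
```

```bash
python3 -c "
from h import *
tip()"
```

```text
t 9.8 pos [ 0.533  -0.1663  0.2703] catch mm [ -39.9 -364.8] xang 97.79 zax [ 0.013 -0.008 -1.   ] F [-0.3 -1.1  0.6] gap 0.0002
tip world [ 0.5353 -0.1677  0.0973] tip catch [ -37.8 -366.5]
```

send_rows([
  [0.7,0.8,2,-2],
  [0.7,0,3,0],
  [0,0,2.5,0],
  [0,0,1.5,0],
  [0,0,0,0],
])

```text
time: 10.3
position: [0.5375, -0.1563, 0.1774]
eef_rot: [0.008, 0.647, 0.763, 0.002]
contact_force: [-0.7, -0.7, -0.1]
finger_gap: -0.0
```

```bash
python3 -c "
from h import *
tip();bosses('g')"
```

```text
t 10.3 pos [ 0.5375 -0.1563  0.1774] catch mm [ -34.1 -355.5] xang 99.37 zax [ 0.014 -0.008 -1.   ] F [-0.7 -0.7 -0.1] gap -0.0
tip world [ 0.5399 -0.1576  0.0044] tip catch [ -31.9 -357.1]
top [211. 242.] 219 world [0.5605 0.2339] catch [41.8 28. ]
top [361. 256.] 181 world [ 0.5313 -0.0966] catch [ -32.1 -295.5]
top [337. 295.] 316 world [ 0.446  -0.0432] catch [-109.3 -231. ]
scene [264. 159.] 127 world [ 0.4188 -0.0566] catch [-138.1 -240.6]
scene [186. 180.] 88 world [ 0.5802 -0.2293] catch [  -1.7 -433.6]
scene [233. 183.] 115 world [ 0.5343 -0.1007] catch [ -29.6 -299.9]
scene [339. 233.] 145 world [0.5629 0.2336] catch [44.1 27.3]
```

send_rows([
  [1,0.3,0,-1],
  [1,0,0,0],
  [1,0,0,0],
  [1,0,0,0],
  [1,0,0,0],
  [1,0,0,0],
  [1,0,0,0],
  [1,0,0,0],
  [0,0,0,0],
])

```text
time: 11.3
position: [0.5274, -0.0691, 0.1828]
eef_rot: [0.012, 0.639, 0.769, 0.005]
contact_force: [-0.8, 0.6, -1.0]
finger_gap: 0.0002
```

```bash
python3 -c "
from h import *
tip();bosses('i')"
```

```text
t 11.3 pos [ 0.5274 -0.0691  0.1828] catch mm [ -32.2 -267.7] xang 100.6 zax [ 0.024 -0.007 -1.   ] F [-0.8  0.6 -1. ] gap 0.0002
tip world [ 0.5315 -0.0704  0.0098] tip catch [ -28.3 -269.5]
top [422. 235.] 151 world [ 0.5768 -0.2337] catch [  -5.7 -437.5]
top [211. 242.] 218 world [0.5605 0.2338] catch [41.8 27.9]
top [330. 293.] 60 world [ 0.4487 -0.0273] catch [-104.5 -215.6]
scene [264. 159.] 130 world [ 0.4188 -0.0567] catch [-138.1 -240.7]
scene [186. 180.] 74 world [ 0.5813 -0.229 ] catch [  -0.5 -433.5]
scene [251. 188.] 106 world [ 0.5279 -0.0433] catch [ -28.2 -242.2]
scene [339. 233.] 144 world [0.563  0.2338] catch [44.3 27.5]
```

The tip has crept up to 9.8 mm, near the rim top. I'll back off, lower to 4 mm, and add a small downward correction as I push.

send_rows([
  [-1,0,0,0],
  [-0.4,0,0.3,0],
  [0,0,0.3,0],
  [0,0,0,0],
])

```text
time: 11.8
position: [0.5304, -0.0885, 0.1767]
eef_rot: [0.013, 0.641, 0.768, 0.004]
contact_force: [-0.8, -1.0, -0.7]
finger_gap: -0.0002
```

```bash
python3 -c "
from h import *
tip();M,o=stat();print(M.round(3));bosses('j')"
```

```text
t 11.8 pos [ 0.5304 -0.0885  0.1767] catch mm [ -31.8 -287.3] xang 100.29 zax [ 0.025 -0.01  -1.   ] F [-0.8 -1.  -0.7] gap -0.0002
tip world [ 0.5347 -0.0902  0.0037] tip catch [ -27.9 -289.5]
t 11.8 pos [ 0.5304 -0.0885  0.1767] catch mm [ -31.8 -287.3] xang 100.29 zax [ 0.025 -0.01  -1.   ] F [-0.8 -1.  -0.7] gap -0.0002
[[-0.179  0.984  0.025]
 [ 0.984  0.179 -0.01 ]
 [-0.014  0.022 -1.   ]]
top [211. 242.] 221 world [0.5605 0.2338] catch [41.8 27.8]
top [334. 261.] 87 world [ 0.5193 -0.0377] catch [ -36.  -235.5]
top [335. 294.] 235 world [ 0.447  -0.0384] catch [-107.7 -226.3]
scene [264. 159.] 131 world [ 0.4192 -0.0565] catch [-137.7 -240.5]
scene [186. 180.] 78 world [ 0.5804 -0.2294] catch [  -1.5 -433.7]
scene [251. 188.] 116 world [ 0.528  -0.0448] catch [ -28.3 -243.7]
scene [339. 233.] 142 world [0.5628 0.2337] catch [44.  27.4]
```

send_rows([
  [1,0,0,-1],
  [1,0,0,0],
  [1,0,0.05,0],
  [1,0,0.05,0],
  [1,0,0.05,0],
  [1,0,0.05,0],
  [0,0,0,0],
])

```text
time: 12.6
position: [0.5197, -0.0244, 0.1766]
eef_rot: [0.016, 0.633, 0.774, 0.006]
contact_force: [-0.4, -0.5, 0.4]
finger_gap: 0.0002
```

```bash
python3 -c "
from h import *
tip();bosses('k')"
```

```text
t 12.6 pos [ 0.5197 -0.0244  0.1766] catch mm [ -33.7 -222.4] xang 101.44 zax [ 0.032 -0.011 -0.999] F [-0.4 -0.5  0.4] gap 0.0002
tip world [ 0.5253 -0.0264  0.0037] tip catch [ -28.5 -225.1]
top [420. 235.] 218 world [ 0.5773 -0.2284] catch [  -4.5 -432.3]
top [211. 242.] 219 world [0.5605 0.2337] catch [41.8 27.8]
scene [187. 180.] 62 world [ 0.5797 -0.2276] catch [  -2.  -431.9]
scene [268. 192.] 113 world [0.5205 0.0048] catch [ -29.  -193.5]
scene [339. 233.] 145 world [0.5628 0.2336] catch [44.  27.3]
```

send_rows([
  [1,0,0.03,-2],
  [1,0,0.03,0],
  [1,0,0.05,0],
  [1,0,0.05,0],
  [1,0,0.05,0],
  [1,0,0.05,0],
  [1,0,0.05,0],
  [0,0,0,0],
])

```text
time: 13.5
position: [0.5065, 0.0426, 0.1761]
eef_rot: [0.023, 0.619, 0.785, 0.007]
contact_force: [-0.0, -0.9, 0.7]
finger_gap: 0.0002
```

```bash
python3 -c "
from h import *
tip();bosses('l')"
```

```text
t 13.5 pos [0.5065 0.0426 0.1761] catch mm [ -37.7 -154.2] xang 103.47 zax [ 0.045 -0.016 -0.999] F [-0.  -0.9  0.7] gap 0.0002
tip world [0.5142 0.0398 0.0033] tip catch [ -30.4 -158. ]
top [420. 235.] 230 world [ 0.5772 -0.2283] catch [  -4.5 -432.2]
top [211. 242.] 221 world [0.5605 0.2339] catch [41.8 28. ]
top [340. 295.] 201 world [ 0.4457 -0.0505] catch [-110.6 -238.2]
scene [262. 160.] 93 world [ 0.422  -0.0614] catch [-135.6 -245.7]
scene [186. 180.] 114 world [ 0.58   -0.2293] catch [  -1.9 -433.6]
scene [291. 197.] 115 world [0.5088 0.0713] catch [ -31.6 -126. ]
scene [339. 233.] 143 world [0.5628 0.2338] catch [44.1 27.6]
```

```bash
python3 -c "
from h import *
M,o=stat();print(np.round(o['qpos'],3));print(M.round(3))"
```

```text
t 13.6 pos [0.5062 0.0421 0.1757] catch mm [ -38.1 -154.6] xang 103.45 zax [ 0.044 -0.016 -0.999] F [-0.7 -0.6  0. ] gap -0.0
[-0.572  0.398  0.495  1.978 -0.234  0.781  1.857]
[[-0.232  0.972  0.044]
 [ 0.972  0.233 -0.016]
 [-0.026  0.039 -0.999]]
```

send_rows([
  [1,0,0.03,-0.5],
  [1,0,0.03,0],
  [1,0,0.05,0],
  [1,0,0.04,0],
  [1,0,0.04,0],
  [1,0,0.04,0],
  [1,0,0.04,0],
  [0,0,0,0],
])

```text
time: 14.4
position: [0.493, 0.1093, 0.1753]
eef_rot: [0.029, 0.617, 0.786, 0.009]
contact_force: [1.0, 0.0, 0.3]
finger_gap: -0.0001
```

```bash
python3 -c "
from h import *
tip();bosses('m')"
```

```text
t 14.4 pos [0.493  0.1093 0.1753] catch mm [-42.  -86.3] xang 103.66 zax [ 0.057 -0.021 -0.998] F [1.  0.  0.3] gap -0.0001
tip world [0.5029 0.1056 0.0026] tip catch [-32.7 -91.3]
top [420. 235.] 230 world [ 0.5773 -0.2282] catch [  -4.4 -432.1]
top [211. 242.] 221 world [0.5605 0.2337] catch [41.8 27.8]
top [336. 295.] 292 world [ 0.4456 -0.0423] catch [-109.6 -230.1]
scene [268. 159.] 42 world [ 0.4113 -0.047 ] catch [-144.3 -230. ]
scene [186. 180.] 110 world [ 0.58   -0.2294] catch [  -1.9 -433.7]
scene [314. 201.] 120 world [0.4972 0.1372] catch [-34.1 -59.2]
scene [339. 233.] 146 world [0.5629 0.2336] catch [44.1 27.3]
```

send_rows([
  [1,0,-0.1,0],
  [1,0,0,0],
  [1,0,0.02,0],
  [1,0,0.02,0],
  [1,0,0.02,0],
  [1,0,0.02,0],
  [0,0,0,0],
])

```text
time: 15.2
position: [0.4793, 0.1705, 0.1749]
eef_rot: [0.031, 0.619, 0.785, 0.01]
contact_force: [-0.3, -0.7, 1.0]
finger_gap: 0.0
```

```bash
python3 -c "
from h import *
tip();bosses('n')"
```

```text
t 15.2 pos [0.4793 0.1705 0.1749] catch mm [-47.3 -23.8] xang 103.45 zax [ 0.061 -0.023 -0.998] F [-0.3 -0.7  1. ] gap 0.0
tip world [0.4899 0.1665 0.0022] tip catch [-37.3 -29.2]
top [420. 235.] 228 world [ 0.5771 -0.2283] catch [  -4.6 -432.2]
top [211. 242.] 218 world [0.5608 0.2339] catch [42.1 27.9]
top [337. 295.] 290 world [ 0.4459 -0.0425] catch [-109.4 -230.3]
scene [186. 180.] 111 world [ 0.5801 -0.229 ] catch [  -1.7 -433.3]
scene [336. 206.] 120 world [0.4859 0.1988] catch [-36.9   3.4]
scene [339. 233.] 146 world [0.5629 0.2335] catch [44.1 27.3]
```

send_rows([
  [1,0,-0.15,0],
  [1,0,-0.05,0],
  [0.6,0,0,0],
  [0,0,0,0],
])

```text
time: 15.7
position: [0.4717, 0.198, 0.1752]
eef_rot: [0.03, 0.619, 0.785, 0.009]
contact_force: [-0.6, -1.2, 2.5]
finger_gap: -0.0002
```

```bash
python3 -c "
from h import *
tip();bosses('o')"
```

```text
t 15.7 pos [0.4717 0.198  0.1752] catch mm [-51.1   4.5] xang 103.47 zax [ 0.059 -0.023 -0.998] F [-0.6 -1.2  2.5] gap -0.0002
tip world [0.4819 0.194  0.0026] tip catch [-41.5  -0.9]
top [420. 235.] 231 world [ 0.5774 -0.2283] catch [  -4.4 -432.2]
top [211. 241.] 170 world [0.564 0.235] catch [45.4 28.6]
top [337. 295.] 287 world [ 0.4459 -0.0425] catch [-109.3 -230.3]
scene [186. 180.] 111 world [ 0.5799 -0.2291] catch [  -2.  -433.4]
scene [346. 208.] 120 world [0.4796 0.2265] catch [-39.4  31.6]
scene [339. 233.] 146 world [0.5628 0.2334] catch [44.  27.2]
```

Boss B is at catch (−39, 32), inside. Going behind boss C.

send_rows([
  [-1,0,-0.1,0],
  [-1,0,-2,0],
  [-1,0,-4,5],
  [-4,0,-3,0],
  [-4,0,0,0],
  [-4,0,0,0],
  [-4,0.5,0,0],
  [-4,0.5,0,0],
  [-4,0.5,0,0],
  [-4,0.5,0,0],
  [-4,0.5,0,0],
  [0,0,0,0],
])

```text
time: 17.0
position: [0.5424, -0.1661, 0.2831]
eef_rot: [0.031, 0.655, 0.755, 0.01]
contact_force: [0.3, 0.5, -0.4]
finger_gap: -0.0001
```

```bash
python3 -c "
from h import *
tip()"
```

```text
t 17.0 pos [ 0.5424 -0.1661  0.2831] catch mm [ -30.5 -365.8] xang 97.98 zax [ 0.059 -0.025 -0.998] F [ 0.3  0.5 -0.4] gap -0.0001
tip world [ 0.5527 -0.1705  0.1104] tip catch [ -20.9 -371.6]
```

send_rows([
  [-3,0.5,0,0],
  [-3,0.5,0,0],
  [-3,0.5,0,0],
  [-2.5,0.3,0,0],
  [0,0,0,0],
  [0,0,3,0],
  [0,0,3,0],
  [0,0,2,0],
  [0,0,1,0],
  [0,0,0,0],
])

```text
time: 18.0
position: [0.5761, -0.2905, 0.194]
eef_rot: [0.029, 0.659, 0.752, 0.01]
contact_force: [-0.5, -0.0, 0.3]
finger_gap: 0.0001
```

```bash
python3 -c "
from h import *
tip();bosses('p')"
```

```text
t 18.0 pos [ 0.5761 -0.2905  0.194 ] catch mm [ -14.  -493.7] xang 97.49 zax [ 0.056 -0.024 -0.998] F [-0.5 -0.   0.3] gap 0.0001
tip world [ 0.5858 -0.2946  0.0213] tip catch [  -5.  -499.1]
top [420. 235.] 230 world [ 0.5772 -0.2284] catch [  -4.5 -432.3]
top [211. 242.] 222 world [0.5604 0.2339] catch [41.7 27.9]
top [214. 280.] 233 world [0.4773 0.2254] catch [-41.8  30.9]
top [337. 294.] 316 world [ 0.4462 -0.0433] catch [-109.1 -231.2]
scene [264. 159.] 123 world [ 0.4182 -0.0568] catch [-138.7 -240.7]
scene [186. 180.] 113 world [ 0.58   -0.2291] catch [  -1.8 -433.4]
scene [346. 207.] 126 world [0.4788 0.2253] catch [-40.3  30.5]
scene [339. 233.] 143 world [0.5628 0.2335] catch [44.  27.3]
```

View pics/pscene.png

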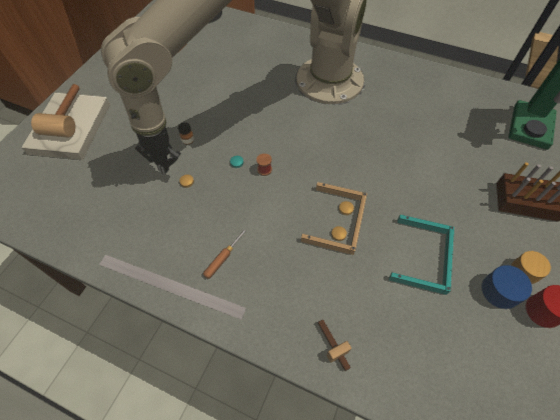

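Scene: two bosses are inside the catch (346,207 and 339,233). The gripper is behind boss C (186,180), clear of the jar (185,132). Lowering and pushing C.

send_rows([
  [0,0.2,0.8,0],
  [0,0,0.7,0],
  [1,0,0,0],
  [1,0,0,0],
  [1,0,0,0],
  [1,0,0,0],
  [1,0,0,0],
  [0,0,0,0],
])

```text
time: 18.9
position: [0.5744, -0.236, 0.1821]
eef_rot: [0.033, 0.658, 0.752, 0.012]
contact_force: [-0.3, -0.2, 0.3]
finger_gap: 0.0005
```

```bash
python3 -c "
from h import *
tip();bosses('q')"
```

```text
t 18.9 pos [ 0.5744 -0.236   0.1821] catch mm [  -8.3 -439.4] xang 97.62 zax [ 0.065 -0.026 -0.998] F [-0.3 -0.2  0.3] gap 0.0005
tip world [ 0.5857 -0.2404  0.0096] tip catch [   2.2 -445.4]
top [211. 242.] 223 world [0.5605 0.2339] catch [41.8 27.9]
top [414. 241.] 78 world [ 0.5643 -0.2143] catch [ -15.4 -416.6]
top [214. 280.] 233 world [0.4772 0.2254] catch [-41.9  30.9]
top [337. 295.] 313 world [ 0.4461 -0.0432] catch [-109.3 -231. ]
scene [264. 159.] 123 world [ 0.4184 -0.0565] catch [-138.5 -240.4]
scene [191. 181.] 111 world [ 0.5772 -0.2148] catch [  -2.6 -418.8]
scene [346. 207.] 126 world [0.4787 0.2253] catch [-40.4  30.6]
scene [339. 233.] 144 world [0.563  0.2335] catch [44.2 27.3]
```

send_rows([
  [-1,0,0,0],
  [-0.6,-0.3,0.2,0],
  [0,-0.2,0.3,0],
  [0,0,0.1,0],
  [0,0,0,0],
])

```text
time: 19.5
position: [0.5706, -0.2592, 0.1763]
eef_rot: [0.034, 0.66, 0.751, 0.01]
contact_force: [-0.2, 0.5, 0.4]
finger_gap: 0.0001
```

```bash
python3 -c "
from h import *
tip();bosses('r')"
```

```text
t 19.5 pos [ 0.5706 -0.2592  0.1763] catch mm [ -15.2 -461.9] xang 97.3 zax [ 0.065 -0.029 -0.997] F [-0.2  0.5  0.4] gap 0.0001
tip world [ 0.5819 -0.2642  0.0037] tip catch [  -4.8 -468.4]
top [412. 236.] 172 world [ 0.5743 -0.2105] catch [  -5.  -414.1]
top [211. 242.] 221 world [0.5606 0.2339] catch [41.9 28. ]
top [214. 280.] 235 world [0.4772 0.2255] catch [-41.9  31. ]
top [337. 295.] 316 world [ 0.4462 -0.0434] catch [-109.1 -231.2]
scene [264. 159.] 123 world [ 0.418  -0.0563] catch [-138.8 -240.2]
scene [191. 181.] 116 world [ 0.5775 -0.2154] catch [  -2.5 -419.5]
scene [346. 207.] 127 world [0.4791 0.2251] catch [-40.1  30.3]
scene [339. 233.] 144 world [0.5628 0.2337] catch [44.1 27.4]
```

send_rows([
  [1,0,0,0],
  [1,0,0.02,0],
  [1,0,0.05,0],
  [1,0,0.05,0],
  [1,0,0.05,0],
  [1,0,0.05,0],
  [1,0,0.05,0],
  [0,0,0,0],
])

```text
time: 20.4
position: [0.5638, -0.1851, 0.1755]
eef_rot: [0.041, 0.659, 0.751, 0.012]
contact_force: [-0.5, 0.1, 0.1]
finger_gap: 0.0003
```

```bash
python3 -c "
from h import *
tip();bosses('s')"
```

```text
t 20.4 pos [ 0.5638 -0.1851  0.1755] catch mm [ -11.9 -387.6] xang 97.33 zax [ 0.076 -0.036 -0.996] F [-0.5  0.1  0.1] gap 0.0003
tip world [ 0.577  -0.1913  0.0031] tip catch [ 3.000e-01 -3.955e+02]
top [211. 242.] 221 world [0.5605 0.2338] catch [41.8 27.9]
top [214. 280.] 234 world [0.4773 0.2254] catch [-41.8  30.9]
top [337. 295.] 320 world [ 0.446  -0.0433] catch [-109.3 -231.1]
scene [264. 159.] 125 world [ 0.4189 -0.0565] catch [-138.  -240.5]
scene [208. 186.] 109 world [ 0.5733 -0.1592] catch [   1.  -363.2]
scene [346. 207.] 128 world [0.4791 0.2253] catch [-40.   30.5]
scene [339. 233.] 145 world [0.563  0.2337] catch [44.2 27.4]
```

send_rows([
  [1,0,0,0],
  [1.5,0,0.02,0],
  [1.5,-0.05,0.03,0],
  [1.5,-0.05,0.03,0],
  [1.5,-0.05,0.03,0],
  [1.5,-0.05,0.03,0],
  [1.5,-0.05,0.03,0],
  [0.5,0,0,0],
  [0,0,0,0],
])

```text
time: 21.4
position: [0.5507, -0.0817, 0.1747]
eef_rot: [0.051, 0.662, 0.747, 0.013]
contact_force: [0.2, -1.6, 0.7]
finger_gap: -0.0
```

```bash
python3 -c "
from h import *
tip();bosses('t')"
```

```text
t 21.4 pos [ 0.5507 -0.0817  0.1747] catch mm [ -10.9 -283.3] xang 96.74 zax [ 0.094 -0.048 -0.994] F [ 0.2 -1.6  0.7] gap -0.0
tip world [ 0.567  -0.0899  0.0027] tip catch [   4.2 -293.7]
top [211. 242.] 220 world [0.5603 0.2339] catch [41.6 28. ]
top [214. 280.] 233 world [0.4772 0.2255] catch [-41.8  31. ]
scene [264. 159.] 131 world [ 0.4193 -0.0568] catch [-137.7 -240.8]
scene [241. 196.] 105 world [ 0.5649 -0.0567] catch [   6.7 -260.5]
scene [346. 207.] 126 world [0.4788 0.2252] catch [-40.3  30.4]
scene [339. 233.] 143 world [0.5628 0.2336] catch [44.1 27.3]
```

send_rows([
  [1,0,-0.08,-3],
  [1.5,0,0,0],
  [1.5,-0.05,0.02,0],
  [1.5,-0.05,0.02,0],
  [1.5,-0.05,0.02,0],
  [1.5,-0.05,0.02,0],
  [1.5,-0.05,0.02,0],
  [0.5,0,0,0],
  [0,0,0,0],
])

```text
time: 22.4
position: [0.5352, 0.0154, 0.1741]
eef_rot: [0.063, 0.639, 0.766, 0.014]
contact_force: [0.3, -1.3, 2.0]
finger_gap: 0.0003
```

```bash
python3 -c "
from h import *
tip();bosses('u')"
```

```text
t 22.4 pos [0.5352 0.0154 0.1741] catch mm [ -13.  -185.1] xang 100.1 zax [ 0.114 -0.059 -0.992] F [ 0.3 -1.3  2. ] gap 0.0003
tip world [0.5549 0.0051 0.0025] tip catch [   5.2 -197.9]
top [211. 242.] 220 world [0.5604 0.2337] catch [41.7 27.8]
top [214. 280.] 231 world [0.4771 0.2254] catch [-42.   30.9]
top [343. 296.] 95 world [ 0.4436 -0.0567] catch [-113.5 -244. ]
scene [274. 204.] 109 world [0.5522 0.0383] catch [   7.  -164.7]
scene [346. 207.] 126 world [0.4787 0.2253] catch [-40.4  30.6]
scene [339. 233.] 144 world [0.5627 0.2334] catch [43.9 27.2]
```

The lower corner is close to the bench because of the accumulated tilt, so I'll raise 2–3 mm while pushing.

send_rows([
  [0.8,0,-0.3,-2],
  [1.5,-0.1,-0.05,0],
  [1.5,-0.1,0,0],
  [1.5,-0.1,0,0],
  [1.5,-0.1,0,0],
  [1,-0.1,0,0],
  [0,0,0,0],
])

```text
time: 23.2
position: [0.5173, 0.0863, 0.1755]
eef_rot: [0.07, 0.624, 0.778, 0.014]
contact_force: [0.3, -0.9, 0.3]
finger_gap: -0.0
```

```bash
python3 -c "
from h import *
tip();bosses('v')"
```

```text
t 23.2 pos [0.5173 0.0863 0.1755] catch mm [ -21.1 -112.3] xang 102.23 zax [ 0.126 -0.066 -0.99 ] F [ 0.3 -0.9  0.3] gap -0.0
tip world [0.5391 0.0749 0.0042] tip catch [  -1.1 -126.6]
top [211. 242.] 221 world [0.5605 0.2338] catch [41.8 27.9]
top [214. 280.] 234 world [0.4771 0.2254] catch [-42.   30.9]
top [336. 295.] 294 world [ 0.4459 -0.0424] catch [-109.3 -230.1]
scene [267. 159.] 59 world [ 0.4149 -0.0473] catch [-140.7 -230.8]
scene [298. 209.] 117 world [0.5389 0.1072] catch [  3.1 -94.6]
scene [346. 207.] 127 world [0.4789 0.2253] catch [-40.2  30.5]
scene [339. 233.] 145 world [0.563  0.2337] catch [44.2 27.4]
```

send_rows([
  [-0.6,0,0,0],
  [0,0.6,0,3],
  [1,0,0,0],
  [1,0,0,0],
  [1.2,0,0,0],
  [1.2,0,0,0],
  [0,0,0,0],
])

```text
time: 24.0
position: [0.519, 0.1201, 0.1747]
eef_rot: [0.073, 0.645, 0.761, 0.015]
contact_force: [-0.4, -0.2, 0.3]
finger_gap: 0.0001
```

```bash
python3 -c "
from h import *
tip();bosses('w')"
```

```text
t 24.0 pos [0.519  0.1201 0.1747] catch mm [-14.8 -79.1] xang 99.13 zax [ 0.13  -0.072 -0.989] F [-0.4 -0.2  0.3] gap 0.0001
tip world [0.5415 0.1077 0.0036] tip catch [  5.8 -94.5]
top [205. 241.] 44 world [0.5636 0.2469] catch [46.7 40.4]
top [337. 295.] 291 world [ 0.4459 -0.0427] catch [-109.4 -230.5]
scene [346. 207.] 133 world [0.4791 0.2248] catch [-40.1  30.1]
scene [310. 213.] 119 world [0.5352 0.1404] catch [  4.1 -61.2]
scene [339. 233.] 146 world [0.563  0.2335] catch [44.2 27.3]
```

send_rows([
  [1,0,-0.08,0],
  [1,0,0,0],
  [1,0,0,0],
  [1,0,0,0],
  [0.6,0,0,0],
  [0,0,0,0],
])

```text
time: 24.7
position: [0.5137, 0.1635, 0.1738]
eef_rot: [0.077, 0.646, 0.759, 0.015]
contact_force: [-0.1, -1.8, 1.6]
finger_gap: -0.0002
```

```bash
python3 -c "
from h import *
tip();bosses('y')"
```

```text
t 24.7 pos [0.5137 0.1635 0.1738] catch mm [-14.1 -35.4] xang 98.8 zax [ 0.136 -0.077 -0.988] F [-0.1 -1.8  1.6] gap -0.0002
tip world [0.5373 0.1503 0.0029] tip catch [  7.4 -51.7]
top [337. 295.] 294 world [ 0.4458 -0.0428] catch [-109.5 -230.5]
scene [346. 207.] 123 world [0.4791 0.2261] catch [-39.9  31.3]
scene [325. 217.] 116 world [0.5318 0.183 ] catch [  6.4 -18.5]
scene [339. 233.] 147 world [0.563  0.2334] catch [44.2 27.1]
```

Boss C is at catch (6, −18). Backing off straight, then lifting clear.

send_rows([
  [-1,0,-0.2,0],
  [-1.5,0,-0.2,0],
  [-2,0,-1,0],
  [-3,0,-3,0],
  [-4,0,-4,0],
  [-4,0,-4,0],
  [-4,0,-4,0],
  [0,0,0,0],
  [0,0,0,0],
])

```text
time: 25.7
position: [0.5185, -0.0183, 0.3444]
eef_rot: [0.075, 0.65, 0.756, 0.014]
contact_force: [-1.4, 1.6, -0.5]
finger_gap: 0.0002
```

```bash
python3 -c "
from h import *
tip();bosses('z')
import cv2
cv2.imwrite('pics/c9.png',cv2.resize(cv2.imread('pics/ztop.png')[120:320,170:490],None,fx=2.5,fy=2.5,interpolation=2))"
```

```text
t 25.7 pos [ 0.5185 -0.0183  0.3444] catch mm [ -34.1 -216.1] xang 98.35 zax [ 0.132 -0.077 -0.988] F [-1.4  1.6 -0.5] gap 0.0002
tip world [ 0.5413 -0.0316  0.1734] tip catch [ -13.3 -232.4]
top [211. 242.] 220 world [0.5607 0.2338] catch [41.9 27.8]
top [234. 257.] 228 world [0.5281 0.1818] catch [  2.6 -19.3]
top [214. 280.] 233 world [0.4771 0.2255] catch [-41.9  31. ]
scene [264. 159.] 128 world [ 0.4186 -0.0569] catch [-138.3 -240.8]
scene [346. 207.] 129 world [0.4789 0.2252] catch [-40.2  30.5]
scene [325. 216.] 133 world [0.5304 0.1817] catch [  4.9 -19.7]
scene [339. 233.] 144 world [0.563  0.2338] catch [44.2 27.5]
```

View pics/c9.png

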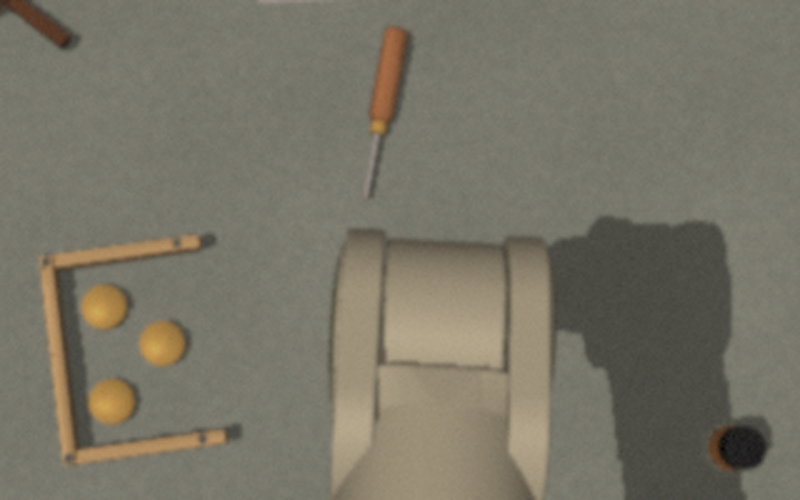

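View pics/zscene.png

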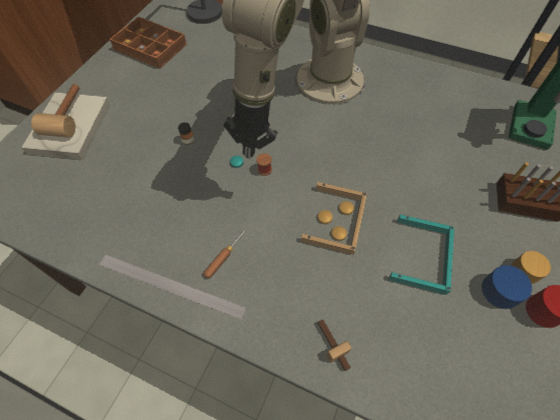

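All three bosses lie flat and well inside the beech catch: top pixels (211,242), (234,257) and (214,280). Spool (264,165), jar (185,132), awl and turquoise disc are where they were, and the arm is clear and still.

```bash
python3 -c "
from h import *
print(env.sign_off())"
```

```text
the job is handed in; nothing more can be done
None
```

All three brass bosses are in the beech catch and the job is handed in, at about 26 s of the 67 s allowed. I swept them in one at a time with closed fingers, pushing only at the rim.

- **Final positions:** in the catch's own frame the bosses are at about (43, 28), (−41, 31) and (4, −19) mm. With their 20 mm radius, each is at least 14 mm clear of the walls and 26 mm inside the open edge. The two cameras agree within about 3 mm.
- **Forces and bystanders:** the wrist force read at the end of each move stayed under 4 N. By eye in the last pictures, the spool, jar, awl and turquoise disc had not moved.
- **Tip height:** the fingertips crept up to about 10 mm, level with the rim top, once each on the second and third bosses. I backed off and lowered them both times, and neither boss tipped.
- **Tool tilt:** the tool slowly tilted, to about 9° by the end, so I raised the tips slightly to keep the lower corner off the bench.

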